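Take the finished block out of the sliding-jaw vise

TASK

The wooden burnishing block in the small grey sliding-jaw vise is finished. Pull the vise's knob to slide the jaw back all the way, then lift the block up out of the vise and set it down gently (do not drop it) in the middle of the flat black slab, still standing on its long narrow edge and lengthways along the slab. Leave the jaw open and do not disturb the spool, the small round anvil or the jar.

Things in the scene. Friction and masses are not known exactly. Their poses are not given: they have to be found in the camera images.
- vise: Small grey vise fixed to the worktop. Sizes mm. Origin on the worktop under the middle of the closed jaw gap; +x from sliding to fixed jaw, y along the jaws, z up. Bed top z 20, x -145 to 60, 84 wide. Jaws 100 long in y, tops z 36: fixed jaw x 11 to 41 (low ribs to 52), sliding jaw (closed) x -41 to -11, its low tongue (z 33) to x -87.
- vise_jaw (a joint): Travel of the sliding jaw in m: 0 closed on the block, 0.045 fully back at its stop, away from the block along the vise's -x. About 4 N of friction; stays where it is left; no screw, spring or lock.
- jaw_knob (a point): Middle of the head of the upright steel knob on the sliding jaw: 82 mm above the worktop, 66 mm from the vise's origin along its -x with the jaw closed; moves with the jaw. Head 25 mm in diameter, 73 to 91 high, rounded off to 96; round stem below it 14 in diameter, down to the tongue at 33. Grip the head from above.
- block_center (a point): Centre of the loose red-brown hardwood block, 155 x 46 x 22 mm, 0.09 to 0.18 kg. It stands on its long narrow edge on the vise's bed, 20 to 66 mm above the worktop (30 above the jaws), length along the jaws, sticking out some 27 past them at each end. Axes: x its 46 mm (vertical as it stands), y its 155 mm, z its 22 mm thickness.
- slab_top (a point): Centre of the top of a flat black cutting slab, 155 (x) x 215 (y) x 26 mm high, fixed on the worktop, so the top is 26 mm above the worktop; y is its long axis.
- spool: Small loose thread spool standing up, 35 in diameter, 40 high; bystander. Origin at the centre of its underside.
- anvil: Small loose round steel anvil, 43 in diameter, 18 high; bystander. Origin at the centre of its underside.
- jar: Loose screw jar, 55 in diameter, 55 high; bystander behind. Origin at the centre of its underside.

How it is judged:
On the way, in this order (a step that is already met when the one before it is completed fails the run):
1. the sliding jaw is back by at least 38 mm of its 45 mm while the block still stands in the vise (value of joint vise_jaw above 0.038 m and z of block_center in the frame of vise below 0.051 m and horizontal distance between block_center and vise below 0.04 m), for 0.1 s.
2. the block is lifted in the gripper until its lower edge is about level with the jaw tops or higher (z of block_center in the frame of vise above 0.057 m and contact force between the fingers and wood_block above 0.5 N).
3. the block, still held, is lowered over the slab to within 12 mm of it (z of block_center in the frame of slab_top below 0.035 m and horizontal distance between block_center and slab_top below 0.05 m and contact force between the fingers and wood_block above 0.5 N).
At the end, for the whole second after the job is handed in: The block stands at rest on its long narrow edge on the slab (upright within 0.08 rad), its centre within 30 mm of the slab's middle in each direction, its length within 0.17 rad (10 degrees) of the slab's long axis; the jaw is left open by at least 35 mm of its 45 mm (x of block_center in the frame of slab_top between -0.03 and 0.03 m and y of block_center in the frame of slab_top between -0.03 and 0.03 m and z of block_center in the frame of slab_top between 0.019 and 0.027 m and (angle between block_center's own x axis and vertical below 0.08 rad or angle between block_center's own x axis and vertical above 3.06 rad) and angle between the y axis of block_center and the y axis of slab_top, either way round below 0.17 rad and linear speed of wood_block below 0.02 m/s and value of joint vise_jaw above 0.035 m); the robot touches nothing.
It fails at once if the spool, the anvil or the jar is moved by more than 25 mm (distance of any of spool, anvil, jar from where it was at the start of the episode above 0.025 m).
It also fails if it takes over 48 s, if anything falls off the work surface, if the arm or the gripper's body presses on something with over 40 N, if the wrist force passes 120 N, or if a joint passes its speed limit or range.

ROBOT

A 7-joint arm with a two-finger parallel gripper is mounted at the origin on a cart in front of the work surface, level with it; the furniture and walls round the work are solid. World frame = base frame: x ahead of the robot, y to its left, z up, the work surface at z = 0. Lengths are in m, angles in rad, forces in N, time in s.
With the tool pointing down it reaches from about 0.425 to 0.875 m from the base axis. Payload 4.7 kg.
Tool frame: the origin (TCP) lies at the very end of the fingers, on their centre line; the grasp point (between the pads) lies 19 mm behind it; z points along the fingers, y is the direction in which the jaws open and shut (so a half turn about z gives the same grasp; the last joint's range is limited). The gripper opens to 87 mm and grips with 3 to 60 N. Pads are 19 mm wide; open, the fingers measure 117 mm over their backs; the gripper's body (75 mm by 190 mm) begins 51 mm behind the grasp point.
Start: joints at [1.244, 0.321, -0.07, 1.45, 0.023, 1.371, -0.057], TCP at [0.217, -0.613, 0.223] pointing down, gripper open.
Joint ranges: [-2.86, 2.86], [-0.3, 2.09], [-1.38, 1.24], [0.06, 2.45], [-1.56, 4.7], [0.09, 2.05], [-2.69, 2.69]. Speed limits (rad/s): [2.57, 2.57, 3.14, 3.14, 3.14, 3.14, 3.14].

INTERFACE

Orientations are given as a rotation vector (axis times angle).
In Python, from bench import ctrl, get_image, camera_info gives the robot as it stands.
- The arm moves only by the tool carry_out, never from a script. Its argument "commands" is a list of rows, each an object of numbers: "tx", "ty", "tz": the shift along the tool's x, y, z in m; "rx", "ry", "rz": the turn, a rotation vector about the tool's x, y, z in rad; "jaw": the opening, from 0 (shut) to 1 (fully open). In form: [{"tx": .., "ty": .., "tz": .., "rx": .., "ry": .., "rz": .., "jaw": ..}, ...]. A call has 1 to 12 rows; each row is the pose to reach, as a shift and turn from the pose commanded when the call began, along the tool's axes at that moment; what a row does not reach only later rows make up. A row lasts 1/8 s, in which the tool goes at most 62.5 mm and 10.7 degrees, less where a joint would pass 70% of its speed; a pose out of reach is approached as far as the arm can. A call with a gripper value outside its range is refused whole. The fingers move at their own pace and stop on an object; "grip_force" is the grip in N (left out, the last holds). Time passes only in rows, so rows that repeat a pose let the fingers close. It gives the time, the measured TCP pose, the force and the opening at its end, in the units of the state.
- ctrl.get_state(): the state, without advancing time (a new reading comes with each control period).
- get_image(name): name is "scene" or "top" or "wrist"; returns the picture (400x640x3 uint8, red, green, blue); there is no depth.
- camera_info(name): a dict with "intrinsics" (3x3 intrinsics, pixels), "k1" (the pictures are not rectified: a ray, as slopes to the right and down, at radius r is drawn at 1 + k1 r^2 times it, then the intrinsics apply), "R" (3x3) and "t" (3): a world point X has camera coordinates R X + t. Camera axes: x right, y down, z forward; pixel columns grow to the right and rows downward; lengths in m; the calibration is good to about 2 mm. A picture is of the moment at which its call begins: read the wrist's pose just before it. camera_info takes no time and is no camera call; for the wrist camera it gives the pose at the moment of the call.
- ctrl.close_job(): hands the job in, once; it reports no verdict.
The state is a dict: "time": time; "joint_positions": joint angles; "qd": joint speeds; "joint_torque": joint torques, N m; "position": TCP position; "tool_rot": TCP orientation; "ft_force": force on the tool from outside, world axes, zero at the start; "torque": the same for the moment, N m; "grip_width": opening from 0.0 (shut) to 1.0 (fully open).
Only numpy, scipy, OpenCV 4.12 (cv2) and the standard library are available. Lean on these libraries where they do the work, as an engineer would, in place of code of your own. Each camera call takes 0.05 s, during which the arm holds its last target.

## Working session

There is one attempt and no reset: what is moved stays moved. The work goes in short steps, Python scripts to look and compute and a tool call to move; the robot and the scene stay as the last step left them, time stands still between calls to the robot, and variables do not carry over. Pictures are saved under pics/ and viewed, and the job is handed in when it is done.

Besides the shell and the picture viewer there is one more tool, called after "Call:" in YAML: its name, and indented under it one key for each argument. carry_out: Moves the arm, as the interface text tells. Its arguments: {"type":"object","properties":{"commands":{"type":"array"},"grip_force":{"type":"number"}},"required":["commands"]}

```bash
ls; mkdir -p pics; python3 - <<'E'
from bench import ctrl,get_image,camera_info
import cv2
print(ctrl.get_state())
for n in ("top","scene"):
    c=camera_info(n);print(n,c)
    cv2.imwrite(f"pics/{n}0.png",get_image(n)[:,:,::-1])
E
```

```text
pics
{'time': 0.0, 'joint_positions': array([ 1.24407686,  0.32185207, -0.07008564,  1.45170978,  0.02257785,
        1.37081129, -0.05690663]), 'qd': array([ 2.17102977e-04,  1.20427477e-03,  9.61454971e-04, -1.39448986e-05,
        9.11810409e-04, -4.64169325e-04,  4.02485175e-04]), 'joint_torque': array([ 3.95849736e-05, -4.91287601e+01, -4.03924529e-01, -3.12528133e+01,
       -6.39450434e-02,  4.38096269e-02,  1.91352478e-04]), 'position': array([ 0.21703564, -0.61208229,  0.2214252 ]), 'tool_rot': array([-3.09416050e+00, -5.32472680e-01,  6.52271474e-04]), 'ft_force': array([-0.10441466, -0.1866286 ,  0.36248165]), 'torque': array([-0.0177594 ,  0.03855321,  0.0572644 ]), 'grip_width': 1.0024228360096172}
top {'intrinsics': array([[511.92613844,   0.        , 308.00413943],
       [  0.        , 511.92613844, 196.01112781],
       [  0.        ,   0.        ,   1.        ]]), 'k1': -0.07384938461176808, 'R': array([[ 2.74561709e-02, -9.99613110e-01,  4.44839036e-03],
       [-9.80535464e-01, -2.77971125e-02, -1.94364412e-01],
       [ 1.94412867e-01,  9.74698026e-04, -9.80919307e-01]]), 't': array([0.11917138, 0.56943842, 0.89220875])}
scene {'intrinsics': array([[440.76223708,   0.        , 326.4949896 ],
       [  0.        , 440.76223708, 199.55430546],
       [  0.        ,   0.        ,   1.        ]]), 'k1': 0.03181524315766547, 'R': array([[ 0.83081008, -0.55622013,  0.01933345],
       [-0.39820665, -0.61834088, -0.67755887],
       [ 0.38882654,  0.55522403, -0.73521439]]), 't': array([-0.3816749 ,  0.35619979,  0.61850468])}
```

View pics/top0.png

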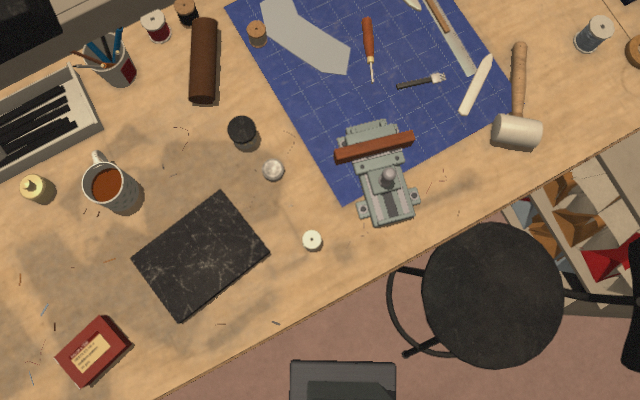

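View pics/scene0.png

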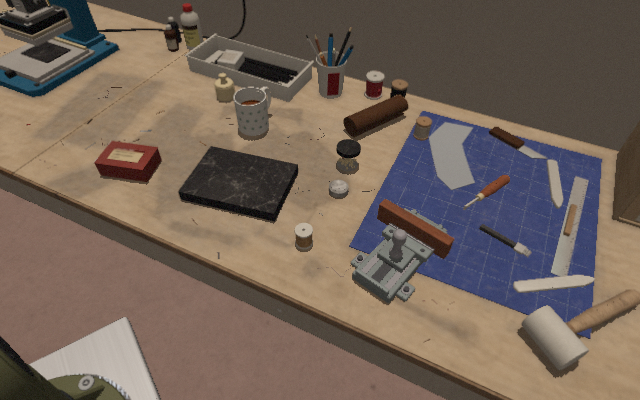

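The top view shows the block at about (374,147), knob (389,176), slab (200,256), spool (312,240), anvil (273,170) and jar (242,130). Next I'll measure them.

```bash
cat > h.py <<'E'
import numpy as np,cv2
from bench import ctrl,get_image,camera_info
def ray(c,px):
    K=c["intrinsics"];d=np.array([[(px[0]-K[0,2])/K[0,0],(px[1]-K[1,2])/K[1,1]]])[0]
    u=d.copy()
    for _ in range(20): u=d/(1+c["k1"]*(u@u))
    R=np.array(c["R"]);return -R.T@c["t"],R.T@np.array([u[0],u[1],1])
def onz(c,px,z):
    o,d=ray(c,px);return o+d*(z-o[2])/d[2]
def proj(c,X):
    p=c["R"]@np.array(X)+c["t"];u=p[:2]/p[2];u=u*(1+c["k1"]*(u@u));K=c["intrinsics"]
    return np.array([K[0,0]*u[0]+K[0,2],K[1,1]*u[1]+K[1,2]])
def tri(ca,pa,cb,pb):
    o1,d1=ray(ca,pa);o2,d2=ray(cb,pb)
    s=np.linalg.lstsq(np.c_[d1,-d2],o2-o1,rcond=None)[0]
    a=o1+s[0]*d1;b=o2+s[1]*d2;return (a+b)/2,np.linalg.norm(a-b)
E
python3 - <<'E'
from h import *
c=camera_info("top");im=cv2.imread("pics/top0.png");s=camera_info("scene")
hsv=cv2.cvtColor(im,cv2.COLOR_BGR2HSV)
m=((hsv[:,:,2]<75)).astype(np.uint8)*255
r=np.zeros_like(m);r[185:330,120:280]=m[185:330,120:280]
r=cv2.morphologyEx(r,cv2.MORPH_CLOSE,np.ones((5,5)));r=cv2.morphologyEx(r,cv2.MORPH_OPEN,np.ones((5,5)))
cn=max(cv2.findContours(r,0,1)[0],key=cv2.contourArea)
q=cv2.boxPoints(cv2.minAreaRect(cn))
print("slab",q)
P=np.array([onz(c,p[0],.026)[:2] for p in cn],np.float32)
print(cv2.minAreaRect(P*1000))
r=np.zeros_like(m);b=((hsv[:,:,0]<14)&(hsv[:,:,1]>130)).astype(np.uint8)*255;r[125:170,325:425]=b[125:170,325:425]
cn=max(cv2.findContours(r,0,1)[0],key=cv2.contourArea)
P=np.array([onz(c,p[0],.066)[:2] for p in cn],np.float32);print("block",cv2.boxPoints(cv2.minAreaRect(cn)),cv2.minAreaRect(P*1000))
for n,p,z in [("knob",(389,175),.09),("spool",(312,240),.04),("anvil",(273,170),.018),("jar",(242,130),.055)]: print(n,onz(c,p,z))
o=im[100:250,310:450];cv2.imwrite("pics/cropv.png",cv2.resize(o,None,fx=5,fy=5)[:600,:])
i2=cv2.imread("pics/scene0.png");cv2.imwrite("pics/crops.png",cv2.resize(i2[185:305,340:470],None,fx=5,fy=5))
cv2.imwrite("pics/cropl.png",cv2.resize(im[180:330,120:330],None,fx=3.8,fy=3.8))
E
```

```text
slab [[128.29138 258.60507]
 [220.75006 187.81638]
 [271.62802 254.2692 ]
 [179.16934 325.0579 ]]
((452.6711730957031, 334.90460205078125), (158.62770080566406, 214.22906494140625), 40.39814758300781)
block [[331.5883  149.35294]
 [412.29416 129.17648]
 [416.05887 144.23532]
 [335.353   164.41177]] ((661.2967529296875, 13.938056945800781), (29.823482513427734, 157.91513061523438), 16.10034942626953)
knob [ 0.60180721 -0.00990325  0.09      ]
spool [0.48617129 0.12534551 0.04      ]
anvil [0.62300777 0.20456764 0.018     ]
jar [0.69059252 0.2642124  0.055     ]
```

View pics/cropv.png

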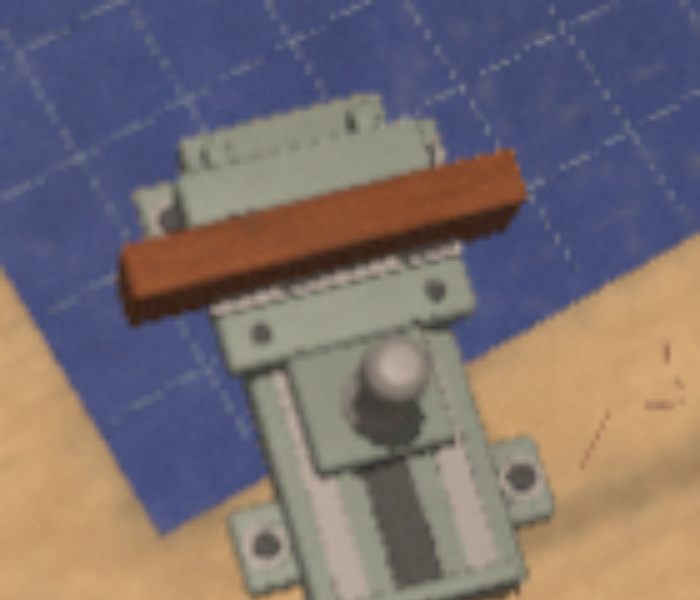

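View pics/crops.png

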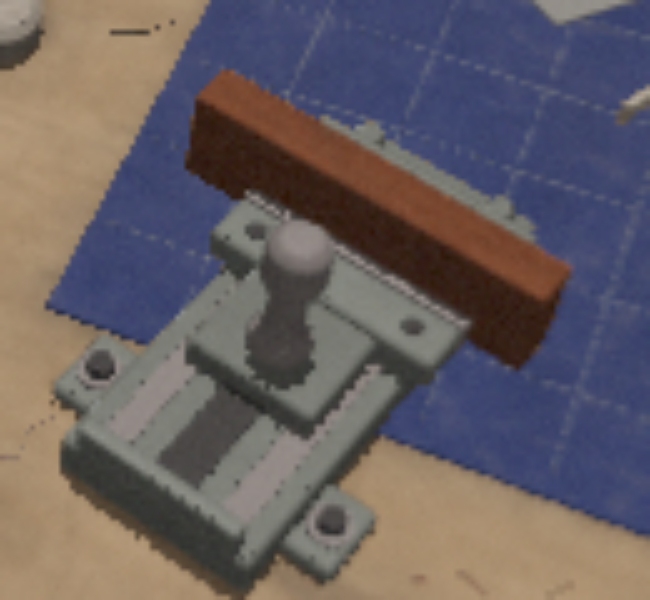

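View pics/cropl.png

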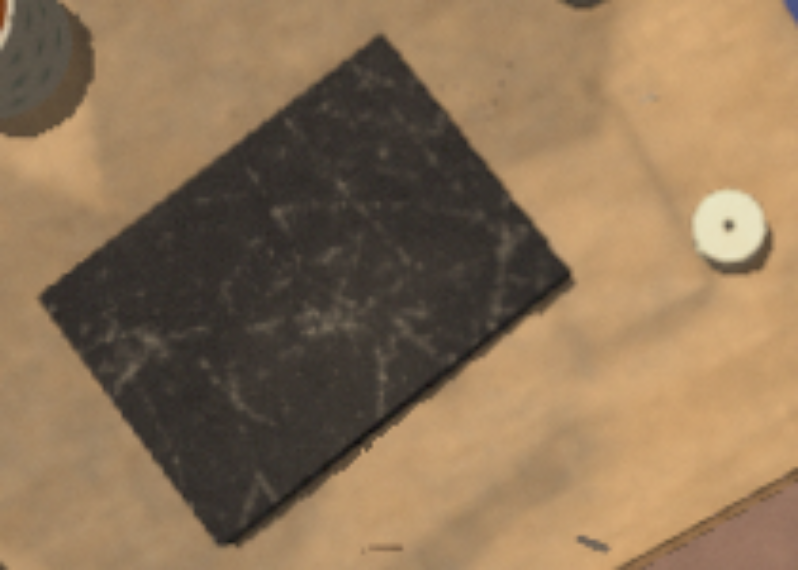

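```bash
python3 - <<'E'
from h import *
c=camera_info("top");s=camera_info("scene")
B=np.array([onz(c,(p[0]/5+309.9,p[1]/5+99.9),.066)[:2] for p in [(122,245),(515,152),(525,188),(132,293)]])
print(B,B.mean(0),np.linalg.norm(B-np.roll(B,1,0),axis=1))
for a,b in [(0,1),(3,2)]:
    d=B[a]-B[b];print("block yaw",np.degrees(np.arctan2(d[1],d[0])))
Bs=np.array([onz(s,(p[0]/5+339.9,p[1]/5+184.9),.066)[:2] for p in [(230,70),(570,270),(550,303),(200,100)]])
print("scene",Bs,Bs.mean(0),np.linalg.norm(Bs-np.roll(Bs,1,0),axis=1));d=Bs[0]-Bs[1];print(np.degrees(np.arctan2(d[1],d[0])))
S=np.array([onz(c,(p[0]/3.8+119.9,p[1]/3.8+179.9),.026)[:2] for p in [(380,36),(572,272),(222,540),(40,297)]])
print(S.mean(0),np.linalg.norm(S-np.roll(S,1,0),axis=1))
for a,b in [(0,3),(1,2)]:
    d=S[a]-S[b];print("slab long yaw",np.degrees(np.arctan2(d[1],d[0])))
print("knob",tri(c,(398/5+309.9,370/5+99.9),s,(300/5+339.9,250/5+184.9)))
st=ctrl.get_state();from scipy.spatial.transform import Rotation as R
print(R.from_rotvec(st["tool_rot"]).as_matrix().round(3))
E
```

```text
[[ 0.65484541  0.08839032]
 [ 0.69592647 -0.0595763 ]
 [ 0.6818216  -0.06313939]
 [ 0.63640032  0.08435783]] [0.66724845 0.01250811] [0.01888074 0.15356358 0.01454796 0.15433251]
block yaw 105.51664408978328
block yaw 107.11604113893777
scene [[ 0.65526409  0.08384226]
 [ 0.69684726 -0.06118883]
 [ 0.67997816 -0.06807488]
 [ 0.63530142  0.07774385]] [0.66684773 0.0080806 ] [0.02087339 0.15087471 0.01822043 0.15250938]
105.9986041072948
[0.45412712 0.33476896] [0.21146969 0.15437542 0.21230388 0.15113845]
slab long yaw -49.75782222900002
slab long yaw -50.62808419312963
knob (array([ 0.60525059, -0.01164119,  0.08776727]), np.float64(0.0018087679284662622))
[[ 0.942  0.334 -0.001]
 [ 0.334 -0.942  0.002]
 [-0.    -0.002 -1.   ]]
```

```bash
cat >> h.py <<'E'
from scipy.spatial.transform import Rotation as Rot
def plan(X,yaw):
    "shift/turn in tool axes to TCP X pointing down with tool y at yaw deg"
    st=ctrl.get_state();M=Rot.from_rotvec(st["tool_rot"]).as_matrix()
    a=np.radians(yaw);y=np.array([np.cos(a),np.sin(a),0]);z=np.array([0,0,-1.]);x=np.cross(y,z)
    r=Rot.from_matrix(M.T@np.c_[x,y,z]).as_rotvec()
    print("t",(M.T@(np.array(X)-st["position"])).round(4),"r",r.round(4),"pos",st["position"].round(4),"F",st["ft_force"].round(2),"w",round(st["grip_width"],3),"time",st["time"])
E
python3 -c "
from h import *
plan([.605,-.012,.17],-74)"
```

```text
t [ 0.5662 -0.4359  0.0523] r [-0.0017  0.0001  0.0616] pos [ 0.2171 -0.6122  0.2216] F [1.25 0.48 0.25] w 1.0 time 0.1
```

Call:
carry_out:
  commands:
    - {"tx":0.03,"ty":-0.023,"tz":0,"rx":0,"ry":0,"rz":0.01,"jaw":1}
    - {"tx":0.07,"ty":-0.054,"tz":0,"rx":0,"ry":0,"rz":0.02,"jaw":1}
    - {"tx":0.115,"ty":-0.089,"tz":0,"rx":0,"ry":0,"rz":0.03,"jaw":1}
    - {"tx":0.16,"ty":-0.123,"tz":0,"rx":0,"ry":0,"rz":0.04,"jaw":1}
    - {"tx":0.205,"ty":-0.158,"tz":0,"rx":0,"ry":0,"rz":0.05,"jaw":1}
    - {"tx":0.25,"ty":-0.192,"tz":0,"rx":0,"ry":0,"rz":0.06,"jaw":1}
    - {"tx":0.295,"ty":-0.227,"tz":0,"rx":0,"ry":0,"rz":0.061,"jaw":1}
    - {"tx":0.34,"ty":-0.262,"tz":0,"rx":0,"ry":0,"rz":0.061,"jaw":1}
    - {"tx":0.385,"ty":-0.296,"tz":0,"rx":0,"ry":0,"rz":0.061,"jaw":1}
    - {"tx":0.43,"ty":-0.331,"tz":0,"rx":0,"ry":0,"rz":0.061,"jaw":1}
    - {"tx":0.47,"ty":-0.362,"tz":0,"rx":0,"ry":0,"rz":0.061,"jaw":1}
    - {"tx":0.5,"ty":-0.385,"tz":0,"rx":0,"ry":0,"rz":0.061,"jaw":1}

```text
time: 1.6
position: [0.5604, -0.08, 0.2222]
tool_rot: [-3.11, -0.441, 0.0]
ft_force: [-0.2, -1.1, -0.1]
grip_width: 1.003
```

```bash
python3 -c "
from h import *
plan([.605,-.012,.17],-74)"
```

```text
t [ 0.0617 -0.0529  0.0523] r [-0.0007  0.0001  0.0028] pos [ 0.5604 -0.08    0.2222] F [-0.21 -1.13 -0.14] w 1.003 time 1.6
```

Call:
carry_out:
  commands:
    - {"tx":0.03,"ty":-0.025,"tz":0.025,"rx":0,"ry":0,"rz":0,"jaw":1}
    - {"tx":0.05,"ty":-0.042,"tz":0.04,"rx":0,"ry":0,"rz":0,"jaw":1}
    - {"tx":0.06,"ty":-0.052,"tz":0.052,"rx":0,"ry":0,"rz":0,"jaw":1}
    - {"tx":0.06,"ty":-0.052,"tz":0.052,"rx":0,"ry":0,"rz":0,"jaw":1}

```text
time: 2.1
position: [0.6023, -0.0154, 0.1693]
tool_rot: [-3.11, -0.44, 0.004]
ft_force: [0.1, -1.0, -0.3]
grip_width: 1.003
```

```bash
python3 -c "
from h import *
plan([.605,-.012,.17],-74)
c=camera_info('wrist');im=get_image('wrist')[:,:,::-1];cv2.imwrite('pics/w1.png',im)
for X in [(.605,-.012,.096),(.605,-.012,.082),(.667,.010,.066)]: print(proj(c,X))
"
```

```text
t [ 0.0035 -0.0026 -0.0007] r [-0.0011  0.0024  0.0022] pos [ 0.6023 -0.0154  0.1693] F [ 0.07 -1.04 -0.25] w 1.003 time 2.1
[322.44628352 203.96239778]
[322.60176023 199.91464243]
[318.3060582  125.19729782]
```

View pics/w1.png

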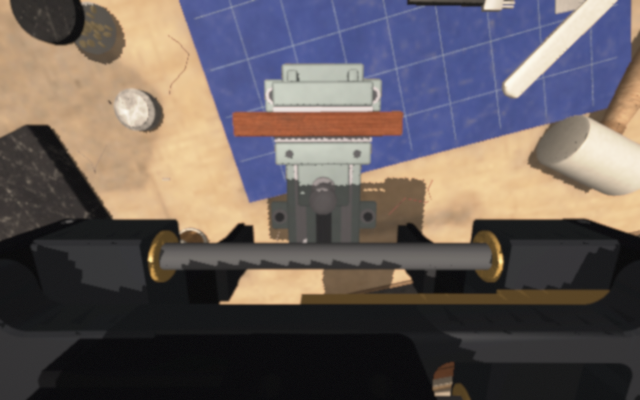

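```bash
python3 -c "
from h import *
im=cv2.imread('pics/w1.png');cv2.imwrite('pics/w1c.png',cv2.resize(im[90:230,220:420],None,fx=4,fy=4,interpolation=2))
c=camera_info('wrist');o=-c['R'].T@c['t'];print(o,c['R'][2])
"
```

```text
[0.66718696 0.00208582 0.33199477] [-0.23557731 -0.06816777 -0.96946196]
```

View pics/w1c.png

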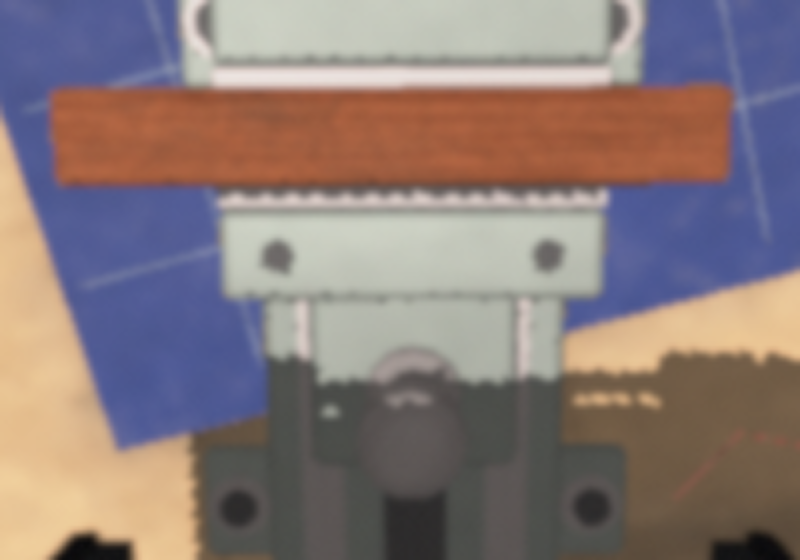

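The wrist view shows the knob head at about (323,201), matching the prediction of (322.5,200). All four corners of the block's top face are visible too.

```bash
python3 -c "
from h import *
c=camera_info('wrist')
B=np.array([onz(c,(p[0]/4+219.9,p[1]/4+89.9),.066)[:2] for p in [(52,88),(732,86),(730,180),(54,185)]])
print(B,B.mean(0),np.linalg.norm(B-np.roll(B,1,0),axis=1))
for a,b in [(0,1),(3,2)]:
    d=B[a]-B[b];print(np.degrees(np.arctan2(d[1],d[0])))
print(onz(c,(412/4+219.9,445/4+89.9),.085))
plan([.605,-.013,.066],-74)
"
```

```text
[[ 0.65737751  0.08524957]
 [ 0.69996722 -0.06119769]
 [ 0.68047803 -0.06778553]
 [ 0.63662695  0.08058913]] [0.66861243 0.00921387] [0.02126747 0.15251454 0.02057251 0.15471896]
106.21545873865153
106.46467248005392
[ 0.60492488 -0.01384049  0.085     ]
t [ 0.0035 -0.003   0.1042] r [0.0002 0.0014 0.0004] pos [ 0.6026 -0.0168  0.1702] F [ 0.5  -0.16 -0.38] w 1.002 time 2.15
```

Call:
carry_out:
  commands:
    - {"tx":0.003,"ty":-0.003,"tz":0.04,"rx":0,"ry":0,"rz":0,"jaw":1}
    - {"tx":0.003,"ty":-0.003,"tz":0.075,"rx":0,"ry":0,"rz":0,"jaw":0.8}
    - {"tx":0.003,"ty":-0.003,"tz":0.098,"rx":0,"ry":0,"rz":0,"jaw":0.6}
    - {"tx":0.003,"ty":-0.003,"tz":0.107,"rx":0,"ry":0,"rz":0,"jaw":0.5}
    - {"tx":0.003,"ty":-0.003,"tz":0.107,"rx":0,"ry":0,"rz":0,"jaw":0.2}
    - {"tx":0.003,"ty":-0.003,"tz":0.107,"rx":0,"ry":0,"rz":0,"jaw":0}
    - {"tx":0.003,"ty":-0.003,"tz":0.107,"rx":0,"ry":0,"rz":0,"jaw":0}
    - {"tx":0.003,"ty":-0.003,"tz":0.107,"rx":0,"ry":0,"rz":0,"jaw":0}
  grip_force: 25

```text
time: 3.15
position: [0.6055, -0.0124, 0.0642]
tool_rot: [3.111, 0.438, 0.002]
ft_force: [-0.6, 3.9, 1.9]
grip_width: 0.285
```

```bash
python3 -c "
from h import *
a=np.radians(16.3);p=ctrl.get_state()['position']
plan(p-.046*np.array([np.cos(a),np.sin(a),0]),-73.7)
"
```

```text
t [-0.046   0.0002 -0.    ] r [ 0.0003 -0.0009 -0.0048] pos [ 0.6055 -0.0124  0.0642] F [-0.6   3.87  1.9 ] w 0.285 time 3.15
```

Call:
carry_out:
  commands:
    - {"tx":-0.005,"ty":0,"tz":0,"jaw":0}
    - {"tx":-0.012,"ty":0,"tz":0,"jaw":0}
    - {"tx":-0.019,"ty":0,"tz":0,"jaw":0}
    - {"tx":-0.026,"ty":0,"tz":0,"jaw":0}
    - {"tx":-0.033,"ty":0,"tz":0,"jaw":0}
    - {"tx":-0.039,"ty":0,"tz":0,"jaw":0}
    - {"tx":-0.043,"ty":0,"tz":0,"jaw":0}
    - {"tx":-0.046,"ty":0,"tz":0,"jaw":0}
    - {"tx":-0.046,"ty":0,"tz":0,"jaw":0}
    - {"tx":-0.046,"ty":0,"tz":0,"jaw":0}

```text
invalid input
```

```bash
python3 -c "
from h import *
a=np.radians(16.3);p=ctrl.get_state()['position']
d=p-np.array([.6055,-.0124,.0642]);print(d@[np.cos(a),np.sin(a),0],d)
plan(p,-73.7)
cv2.imwrite('pics/w2.png',get_image('wrist')[:,:,::-1])
cv2.imwrite('pics/t2.png',cv2.resize(get_image('top')[80:260,250:500,::-1],None,fx=3,fy=3))
"
```

```text
4.750640313108849e-05 [ 3.49045588e-05  4.98984112e-05 -3.49457833e-05]
t [0. 0. 0.] r [ 0.0003 -0.0009 -0.0048] pos [ 0.6055 -0.0124  0.0642] F [-0.6   3.87  1.9 ] w 0.285 time 3.15
```

View pics/w2.png

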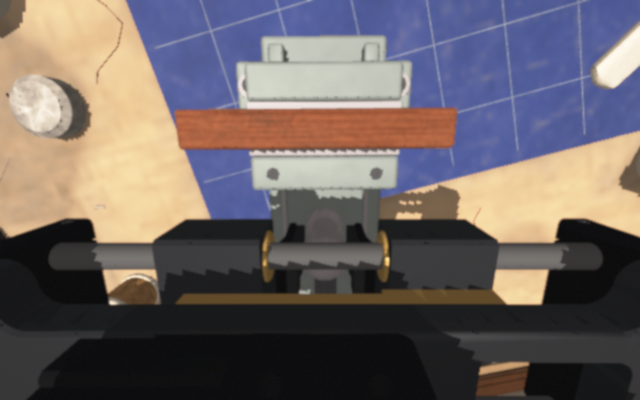

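View pics/t2.png

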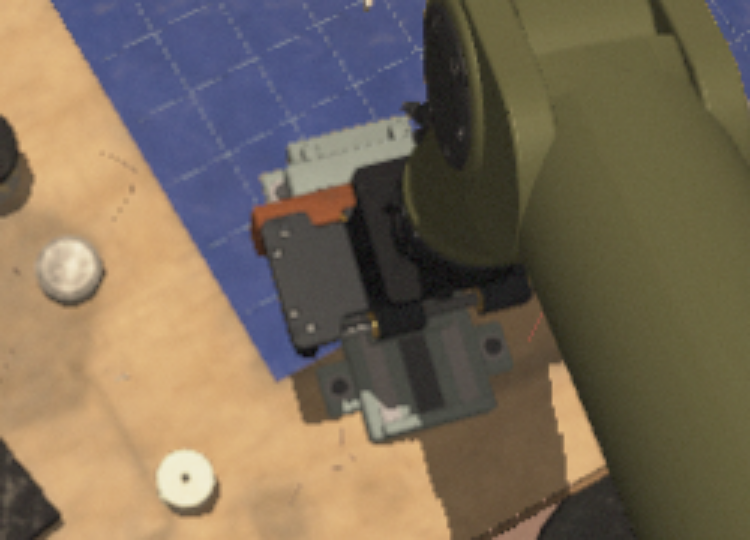

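The call was refused, presumably because it needs every key in each row, so nothing moved. The wrist view shows the knob gripped at about (323,230), with the jaw still closed. I'll pull now with complete rows.

Call:
carry_out:
  commands:
    - {"tx":-0.005,"ty":0,"tz":0,"rx":0,"ry":0,"rz":0,"jaw":0}
    - {"tx":-0.012,"ty":0,"tz":0,"rx":0,"ry":0,"rz":0,"jaw":0}
    - {"tx":-0.019,"ty":0,"tz":0,"rx":0,"ry":0,"rz":0,"jaw":0}
    - {"tx":-0.026,"ty":0,"tz":0,"rx":0,"ry":0,"rz":0,"jaw":0}
    - {"tx":-0.033,"ty":0,"tz":0,"rx":0,"ry":0,"rz":0,"jaw":0}
    - {"tx":-0.039,"ty":0,"tz":0,"rx":0,"ry":0,"rz":0,"jaw":0}
    - {"tx":-0.043,"ty":0,"tz":0,"rx":0,"ry":0,"rz":0,"jaw":0}
    - {"tx":-0.045,"ty":0,"tz":0,"rx":0,"ry":0,"rz":0,"jaw":0}
    - {"tx":-0.045,"ty":0,"tz":0,"rx":0,"ry":0,"rz":0,"jaw":0}
    - {"tx":-0.045,"ty":0,"tz":0,"rx":0,"ry":0,"rz":0,"jaw":0}

```text
time: 4.5
position: [0.5622, -0.0247, 0.0641]
tool_rot: [3.111, 0.438, 0.002]
ft_force: [3.4, 3.7, 5.3]
grip_width: 0.268
```

```bash
python3 -c "
from h import *
a=np.radians(16.3);p=ctrl.get_state()['position']
d=p-np.array([.6055,-.0124,.0642]);print(d@[np.cos(a),np.sin(a),0],d)
plan(p,-73.7)
cv2.imwrite('pics/w3.png',get_image('wrist')[:,:,::-1])
"
```

```text
-0.04502200159747597 [-0.04330409 -0.01232248 -0.0001114 ]
t [0. 0. 0.] r [ 0.0003 -0.001  -0.0046] pos [ 0.5622 -0.0247  0.0641] F [3.42 3.66 5.26] w 0.268 time 4.5
```

View pics/w3.png

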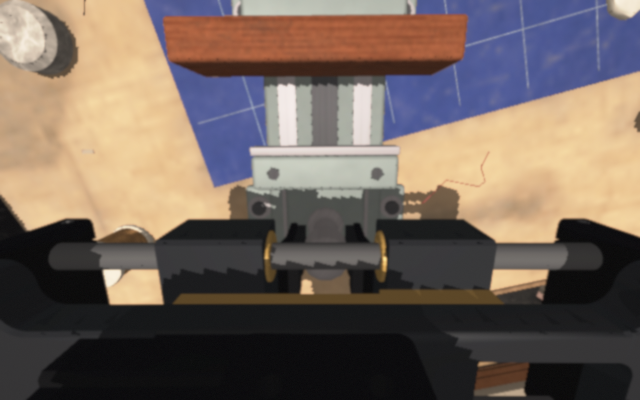

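Call:
carry_out:
  commands:
    - {"tx":0,"ty":0,"tz":0,"rx":0,"ry":0,"rz":0,"jaw":0.6}
    - {"tx":0,"ty":0,"tz":0,"rx":0,"ry":0,"rz":0,"jaw":1}
    - {"tx":0,"ty":0,"tz":0,"rx":0,"ry":0,"rz":0,"jaw":1}
    - {"tx":0,"ty":0,"tz":-0.03,"rx":0,"ry":0,"rz":0,"jaw":1}
    - {"tx":0,"ty":0,"tz":-0.07,"rx":0,"ry":0,"rz":0,"jaw":1}
    - {"tx":0,"ty":0,"tz":-0.1,"rx":0,"ry":0,"rz":0,"jaw":1}
    - {"tx":0,"ty":0,"tz":-0.1,"rx":0,"ry":0,"rz":0,"jaw":1}

```text
time: 5.42
position: [0.5631, -0.0252, 0.1658]
tool_rot: [3.109, 0.437, 0.005]
ft_force: [-0.7, -0.1, 0.0]
grip_width: 0.957
```

```bash
python3 -c "
from h import *
plan([.667,.01,.165],16.3)
cv2.imwrite('pics/w4.png',get_image('wrist')[:,:,::-1]);c=camera_info('wrist')
np.savez('w4c.npz',**c)
"
```

```text
t [ 0.1096 -0.0051  0.0011] r [ 4.2000e-03 -8.0000e-04 -1.5759e+00] pos [ 0.5631 -0.0252  0.1658] F [-0.69 -0.11  0.04] w 0.957 time 5.425
```

View pics/w4.png

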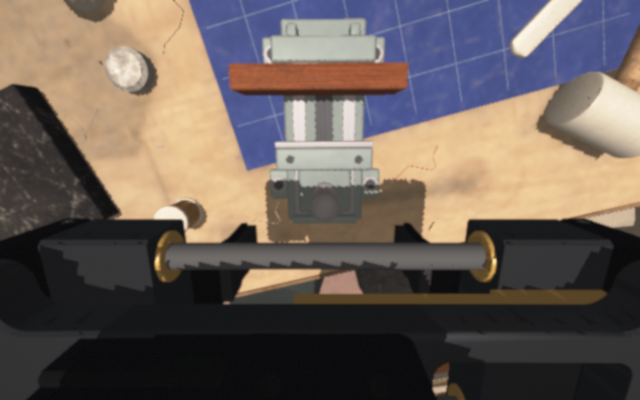

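The jaw is back, with its front edge at row 143. The block still stands at (319,75). I'll measure both.

```bash
python3 -c "
from h import *
c=dict(np.load('w4c.npz'));im=cv2.imread('pics/w4.png')
hsv=cv2.cvtColor(im,cv2.COLOR_BGR2HSV)
b=((hsv[:,:,0]<14)&(hsv[:,:,1]>120)).astype(np.uint8)*255;b[:55]=0;b[100:]=0;b[:,:215]=0;b[:,425:]=0
cn=max(cv2.findContours(b,0,1)[0],key=cv2.contourArea);print(cv2.boundingRect(cn))
a=np.radians(16.3);u=np.array([np.cos(a),np.sin(a)])
far=onz(c,(319,64),.066)[:2];l=onz(c,(229.5,64),.066)[:2];r=onz(c,(407.5,64),.066)[:2]
print(far,l,r,(l+r)/2,np.linalg.norm(l-r),'centre',(l+r)/2-.011*u)
print('jaw front', (onz(c,(322,142),.036)[:2]-((l+r)/2))@u)
cv2.imwrite('pics/w4c.png',cv2.resize(im[50:220,220:420],None,fx=3.5,fy=3.5,interpolation=2))
"
```

```text
(230, 63, 178, 32)
[0.67519427 0.01278693] [0.6542818 0.0852457] [ 0.69577649 -0.05896088] [0.67502915 0.01314241] 0.1500578116455168 centre [0.66447129 0.01005507]
jaw front -0.06585851199065727
```

View pics/w4c.png

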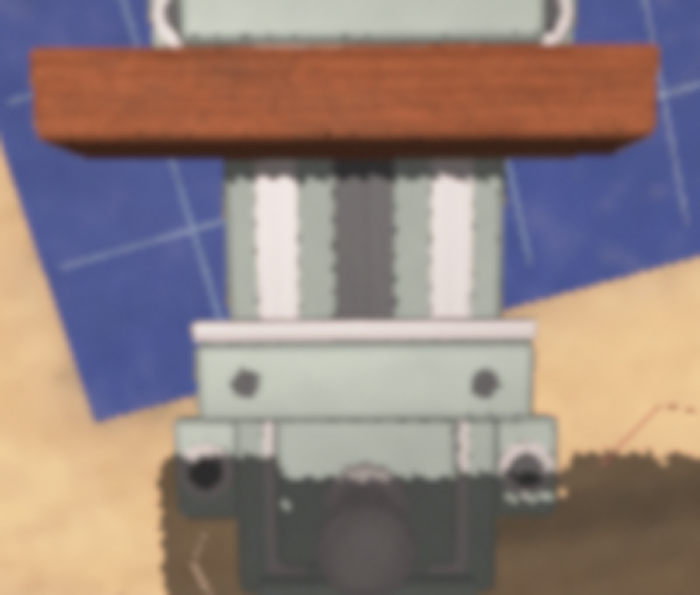

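Call:
carry_out:
  commands:
    - {"tx":0.02,"ty":-0.001,"tz":0,"rx":0,"ry":0,"rz":-0.16,"jaw":1}
    - {"tx":0.04,"ty":-0.002,"tz":0,"rx":0,"ry":0,"rz":-0.33,"jaw":1}
    - {"tx":0.06,"ty":-0.003,"tz":0,"rx":0,"ry":0,"rz":-0.5,"jaw":1}
    - {"tx":0.08,"ty":-0.004,"tz":0,"rx":0,"ry":0,"rz":-0.67,"jaw":1}
    - {"tx":0.1,"ty":-0.005,"tz":0,"rx":0,"ry":0,"rz":-0.84,"jaw":1}
    - {"tx":0.109,"ty":-0.005,"tz":0,"rx":0,"ry":0,"rz":-1.01,"jaw":1}
    - {"tx":0.109,"ty":-0.005,"tz":0,"rx":0,"ry":0,"rz":-1.18,"jaw":1}
    - {"tx":0.109,"ty":-0.005,"tz":0,"rx":0,"ry":0,"rz":-1.35,"jaw":1}
    - {"tx":0.109,"ty":-0.005,"tz":0,"rx":0,"ry":0,"rz":-1.5,"jaw":1}
    - {"tx":0.109,"ty":-0.005,"tz":0,"rx":0,"ry":0,"rz":-1.575,"jaw":1}
    - {"tx":0.109,"ty":-0.005,"tz":0,"rx":0,"ry":0,"rz":-1.575,"jaw":1}
    - {"tx":0.109,"ty":-0.005,"tz":0,"rx":0,"ry":0,"rz":-1.575,"jaw":1}

```text
time: 6.98
position: [0.6647, 0.01, 0.1624]
tool_rot: [-1.885, -2.511, 0.002]
ft_force: [0.6, -0.3, -0.4]
grip_width: 1.001
```

```bash
python3 -c "
from h import *
plan([.6665,.0095,.043],16.3)
cv2.imwrite('pics/w5.png',get_image('wrist')[:,:,::-1]);c=camera_info('wrist')
np.savez('w5c.npz',**c);print(ctrl.get_state()['joint_positions'])
"
```

```text
t [-0.001   0.0018  0.1194] r [-0.0018 -0.0004 -0.0017] pos [0.6647 0.01   0.1624] F [ 0.62 -0.33 -0.43] w 1.001 time 6.975
[ 0.54024389  0.51137783 -0.82243311  1.46409482  0.37795418  1.33148806
 -0.02507077]
```

View pics/w5.png

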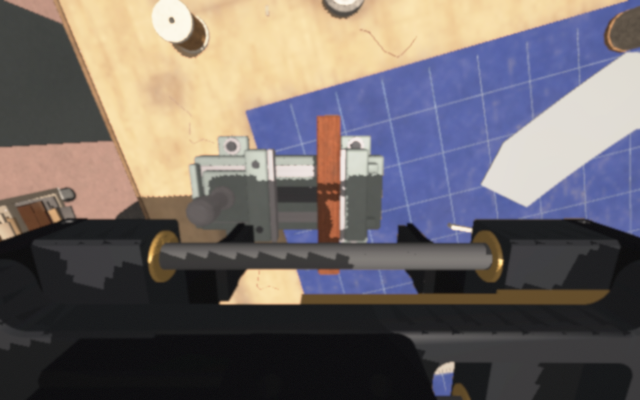

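The block runs vertically in the image at columns 317–340, with its far end at (328,117). I'll check the lateral centring.

```bash
python3 -c "
from h import *
c=dict(np.load('w5c.npz'));M=Rot.from_rotvec(ctrl.get_state()['tool_rot']).as_matrix();p=ctrl.get_state()['position']
im=cv2.imread('pics/w5.png');hsv=cv2.cvtColor(im,cv2.COLOR_BGR2HSV)
for v in (125,140,150,170):
    x=np.where((hsv[v,300:360,0]<14)&(hsv[v,300:360,1]>120))[0]+300
    for q in (x.min()-.5,x.max()+.5): print(v,q,(M.T@(onz(c,(q,v),.066)-p)).round(4))
print('end',(M.T@(onz(c,(328,116.5),.066)-p)).round(4),(M.T@(onz(c,(328,273),.066)-p)).round(4))
"
```

```text
125 317.5 [ 0.069  -0.006   0.0968]
125 339.5 [0.069  0.0134 0.0967]
140 317.5 [ 0.056  -0.0061  0.0968]
140 339.5 [0.056  0.0136 0.0967]
150 317.5 [ 0.0472 -0.0061  0.0968]
150 339.5 [0.0472 0.0137 0.0967]
170 316.5 [ 0.0291 -0.0071  0.0968]
170 338.5 [0.0291 0.013  0.0967]
end [0.0762 0.0033 0.0967] [-0.0751  0.0037  0.0967]
```

Call:
carry_out:
  commands:
    - {"tx":0.0,"ty":0.003,"tz":0.035,"rx":0,"ry":0,"rz":0,"jaw":1}
    - {"tx":0.0,"ty":0.003,"tz":0.07,"rx":0,"ry":0,"rz":0,"jaw":1}
    - {"tx":0.0,"ty":0.003,"tz":0.1,"rx":0,"ry":0,"rz":0,"jaw":1}
    - {"tx":0.0,"ty":0.003,"tz":0.115,"rx":0,"ry":0,"rz":0,"jaw":0.8}
    - {"tx":0.0,"ty":0.003,"tz":0.119,"rx":0,"ry":0,"rz":0,"jaw":0.5}
    - {"tx":0.0,"ty":0.003,"tz":0.119,"rx":0,"ry":0,"rz":0,"jaw":0.3}
    - {"tx":0.0,"ty":0.003,"tz":0.119,"rx":0,"ry":0,"rz":0,"jaw":0.1}
    - {"tx":0.0,"ty":0.003,"tz":0.119,"rx":0,"ry":0,"rz":0,"jaw":0}
    - {"tx":0.0,"ty":0.003,"tz":0.119,"rx":0,"ry":0,"rz":0,"jaw":0}
    - {"tx":0.0,"ty":0.003,"tz":0.119,"rx":0,"ry":0,"rz":0,"jaw":0}
  grip_force: 25

```text
time: 8.28
position: [0.6682, 0.0109, 0.0447]
tool_rot: [1.885, 2.513, 0.0]
ft_force: [1.5, 0.4, -0.8]
grip_width: 0.285
```

```bash
python3 -c "
from h import *
plan([.6665,.0095,.16],16.3)
cv2.imwrite('pics/w6.png',get_image('wrist')[:,:,::-1])
cv2.imwrite('pics/s6.png',cv2.resize(get_image('scene')[150:320,300:500,::-1],None,fx=3,fy=3))
"
```

```text
t [-0.0009 -0.002  -0.1153] r [ 0.0001  0.0002 -0.0005] pos [0.6682 0.0109 0.0447] F [ 1.46  0.43 -0.76] w 0.285 time 8.275
```

View pics/w6.png

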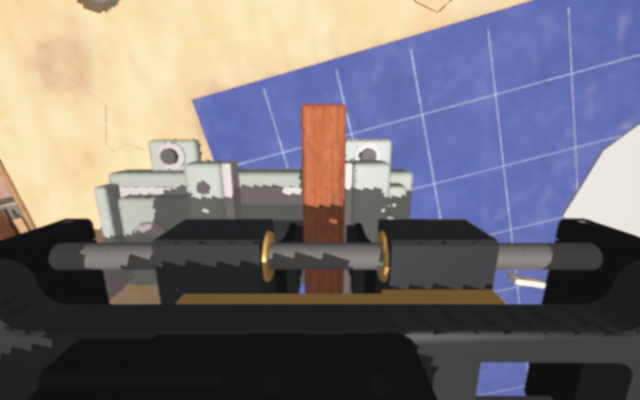

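View pics/s6.png

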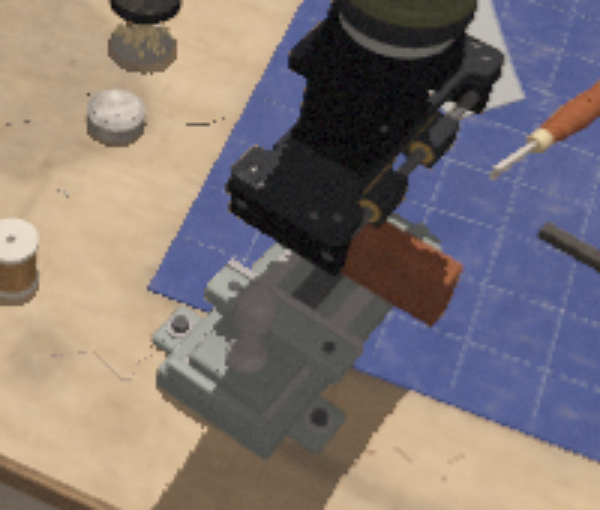

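Call:
carry_out:
  commands:
    - {"tx":0,"ty":0,"tz":0,"rx":0,"ry":0,"rz":0,"jaw":0}
    - {"tx":0,"ty":0,"tz":0,"rx":0,"ry":0,"rz":0,"jaw":0}
    - {"tx":0,"ty":0,"tz":0,"rx":0,"ry":0,"rz":0,"jaw":0}
    - {"tx":0,"ty":0,"tz":-0.01,"rx":0,"ry":0,"rz":0,"jaw":0}
    - {"tx":0,"ty":0,"tz":-0.025,"rx":0,"ry":0,"rz":0,"jaw":0}
    - {"tx":0,"ty":0,"tz":-0.045,"rx":0,"ry":0,"rz":0,"jaw":0}
    - {"tx":0,"ty":0,"tz":-0.07,"rx":0,"ry":0,"rz":0,"jaw":0}
    - {"tx":0,"ty":0,"tz":-0.095,"rx":0,"ry":0,"rz":0,"jaw":0}
    - {"tx":0,"ty":0,"tz":-0.11,"rx":0,"ry":0,"rz":0,"jaw":0}
    - {"tx":0,"ty":0,"tz":-0.115,"rx":0,"ry":0,"rz":0,"jaw":0}
    - {"tx":0,"ty":0,"tz":-0.115,"rx":0,"ry":0,"rz":0,"jaw":0}

```text
time: 9.75
position: [0.668, 0.0108, 0.1594]
tool_rot: [1.885, 2.513, -0.0]
ft_force: [0.7, 0.1, -1.1]
grip_width: 0.252
```

```bash
python3 -c "
from h import *
plan([.454,.335,.16],39.8)
cv2.imwrite('pics/w7.png',get_image('wrist')[:,:,::-1])
cv2.imwrite('pics/s7.png',get_image('scene')[:,:,::-1])
"
```

```text
t [ 0.3712 -0.1146 -0.0006] r [-3.000e-04  1.000e-04 -4.107e-01] pos [0.668  0.0108 0.1594] F [ 0.71  0.12 -1.09] w 0.252 time 9.75
```

View pics/w7.png

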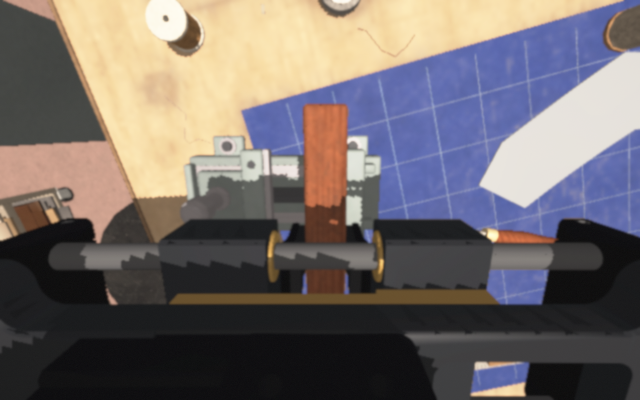

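View pics/s7.png

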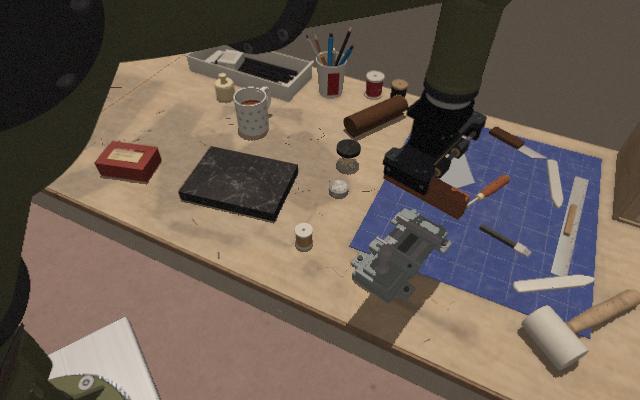

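Call:
carry_out:
  commands:
    - {"tx":0.015,"ty":-0.005,"tz":0,"rx":0,"ry":0,"rz":-0.02,"jaw":0}
    - {"tx":0.045,"ty":-0.014,"tz":0,"rx":0,"ry":0,"rz":-0.05,"jaw":0}
    - {"tx":0.085,"ty":-0.026,"tz":0,"rx":0,"ry":0,"rz":-0.09,"jaw":0}
    - {"tx":0.125,"ty":-0.039,"tz":0,"rx":0,"ry":0,"rz":-0.14,"jaw":0}
    - {"tx":0.165,"ty":-0.051,"tz":0,"rx":0,"ry":0,"rz":-0.18,"jaw":0}
    - {"tx":0.205,"ty":-0.063,"tz":0,"rx":0,"ry":0,"rz":-0.23,"jaw":0}
    - {"tx":0.245,"ty":-0.076,"tz":0,"rx":0,"ry":0,"rz":-0.27,"jaw":0}
    - {"tx":0.285,"ty":-0.088,"tz":0,"rx":0,"ry":0,"rz":-0.32,"jaw":0}
    - {"tx":0.325,"ty":-0.1,"tz":0,"rx":0,"ry":0,"rz":-0.36,"jaw":0}
    - {"tx":0.355,"ty":-0.11,"tz":0,"rx":0,"ry":0,"rz":-0.39,"jaw":0}
    - {"tx":0.371,"ty":-0.115,"tz":0,"rx":0,"ry":0,"rz":-0.411,"jaw":0}
    - {"tx":0.371,"ty":-0.115,"tz":0,"rx":0,"ry":0,"rz":-0.411,"jaw":0}

```text
time: 11.35
position: [0.4528, 0.336, 0.1595]
tool_rot: [1.328, 2.847, -0.0]
ft_force: [1.4, 0.2, -1.0]
grip_width: 0.254
```

```bash
python3 -c "
from h import *
plan([.454,.335,.051],39.8)
cv2.imwrite('pics/w8.png',get_image('wrist')[:,:,::-1]);c=camera_info('wrist')
np.savez('w8c.npz',**c)
cv2.imwrite('pics/s8.png',get_image('scene')[:,:,::-1])
"
```

```text
t [-0.0015  0.0003  0.1085] r [-0.      0.      0.0034] pos [0.4528 0.336  0.1595] F [ 1.38  0.19 -0.97] w 0.254 time 11.35
```

View pics/w8.png

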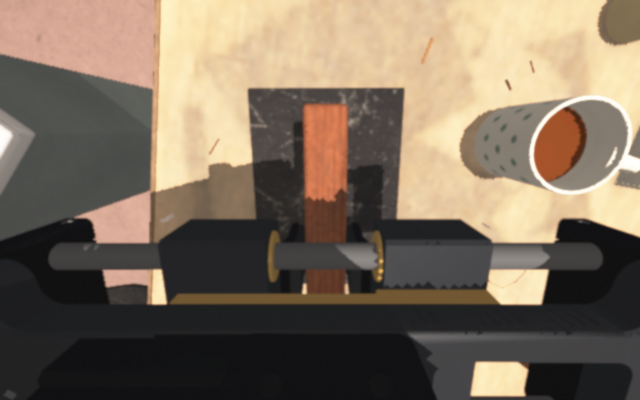

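View pics/s8.png

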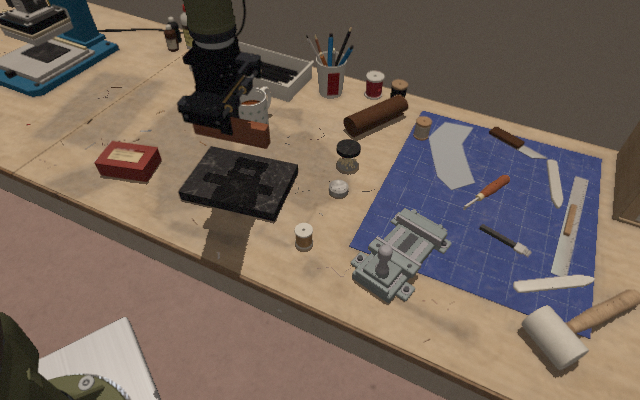

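```bash
python3 -c "
from h import *
c=dict(np.load('w8c.npz'));st=ctrl.get_state();M=Rot.from_rotvec(st['tool_rot']).as_matrix();p=st['position']
for q in [(248.5,88.5),(404.5,88.5),(326.5,88.5)]: print((M.T@(onz(c,q,.026)-p)).round(4))
T=camera_info('top');S=camera_info('scene')
X,e=tri(T,(104,182),S,(252,96));print('mug rim',X,e,(M.T@(X-p)).round(3))
X,e=tri(T,(104,182),c,(579,145));print('mug rim',X,e,(M.T@(X-p)).round(3))
"
```

```text
[ 0.1044 -0.0743  0.1332]
[0.1047 0.0781 0.1331]
[0.1046 0.002  0.1332]
mug rim [0.57683901 0.50347193 0.09147992] 0.005721803393612218 [0.053 0.202 0.068]
mug rim [0.57357183 0.50325362 0.09419791] 0.00014601386279325303 [0.054 0.2   0.065]
```

Call:
carry_out:
  commands:
    - {"tx":-0.002,"ty":0.001,"tz":0.02,"rx":0,"ry":0,"rz":0,"jaw":0}
    - {"tx":-0.002,"ty":0.001,"tz":0.045,"rx":0,"ry":0,"rz":0,"jaw":0}
    - {"tx":-0.002,"ty":0.001,"tz":0.07,"rx":0,"ry":0,"rz":0,"jaw":0}
    - {"tx":-0.002,"ty":0.001,"tz":0.088,"rx":0,"ry":0,"rz":0,"jaw":0}
    - {"tx":-0.002,"ty":0.001,"tz":0.098,"rx":0,"ry":0,"rz":0,"jaw":0}
    - {"tx":-0.002,"ty":0.001,"tz":0.103,"rx":0,"ry":0,"rz":0,"jaw":0}
    - {"tx":-0.002,"ty":0.001,"tz":0.105,"rx":0,"ry":0,"rz":0,"jaw":0}
    - {"tx":-0.002,"ty":0.001,"tz":0.105,"rx":0,"ry":0,"rz":0,"jaw":0}
    - {"tx":-0.002,"ty":0.001,"tz":0.105,"rx":0,"ry":0,"rz":0,"jaw":0}

```text
time: 12.58
position: [0.4562, 0.3342, 0.0551]
tool_rot: [1.332, 2.845, 0.001]
ft_force: [-0.4, -0.3, -1.0]
grip_width: 0.247
```

```bash
python3 -c "
from h import *
plan([.454,.335,.051],39.8)"
```

```text
t [ 0.002  -0.0012  0.0041] r [0.0009 0.0004 0.0004] pos [0.4562 0.3342 0.0551] F [-0.4  -0.31 -0.98] w 0.247 time 12.575
```

Now I'll lower the last few millimetres in 1 mm steps and watch the force.

Call:
carry_out:
  commands:
    - {"tx":0,"ty":0,"tz":0.001,"rx":0,"ry":0,"rz":0,"jaw":0}
    - {"tx":0,"ty":0,"tz":0.002,"rx":0,"ry":0,"rz":0,"jaw":0}
    - {"tx":0,"ty":0,"tz":0.003,"rx":0,"ry":0,"rz":0,"jaw":0}
    - {"tx":0,"ty":0,"tz":0.004,"rx":0,"ry":0,"rz":0,"jaw":0}
    - {"tx":0,"ty":0,"tz":0.004,"rx":0,"ry":0,"rz":0,"jaw":0}

```text
time: 13.2
position: [0.4558, 0.334, 0.0505]
tool_rot: [1.332, 2.845, -0.0]
ft_force: [-0.9, -0.4, -1.0]
grip_width: 0.252
```

Call:
carry_out:
  commands:
    - {"tx":0,"ty":0,"tz":0.0005,"rx":0,"ry":0,"rz":0,"jaw":0}
    - {"tx":0,"ty":0,"tz":0.001,"rx":0,"ry":0,"rz":0,"jaw":0}
    - {"tx":0,"ty":0,"tz":0.001,"rx":0,"ry":0,"rz":0,"jaw":0}

```text
time: 13.58
position: [0.4559, 0.334, 0.0505]
tool_rot: [1.332, 2.845, -0.001]
ft_force: [-2.4, -3.1, 8.3]
grip_width: 0.253
```

```bash
python3 -c "
from h import *
plan([.454,.335,.049],39.8)
cv2.imwrite('pics/s9.png',cv2.resize(get_image('scene')[110:230,160:320,::-1],None,fx=5,fy=5,interpolation=2))"
```

```text
t [ 0.002  -0.0008  0.0015] r [-0.0003  0.0008  0.0003] pos [0.4559 0.334  0.0505] F [-2.37 -3.12  8.28] w 0.253 time 13.575
```

View pics/s9.png

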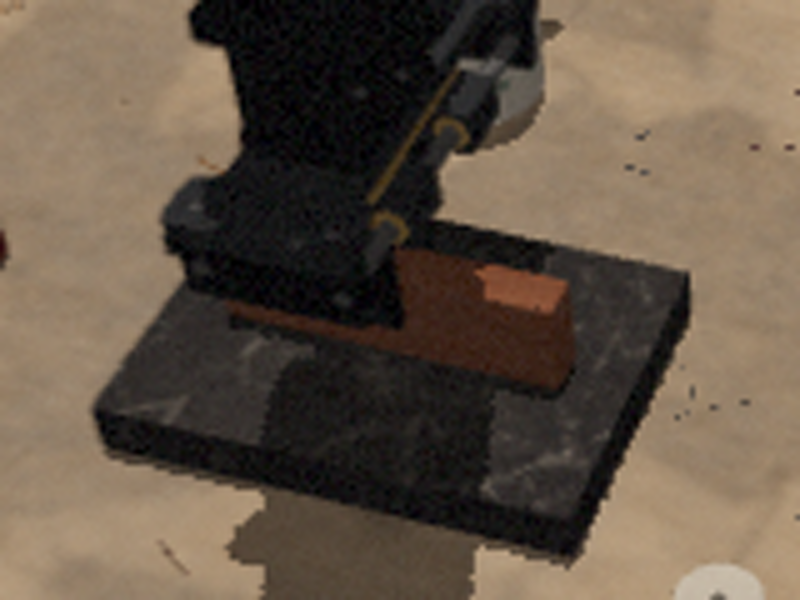

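The upward force of about 9 N shows the block is on the slab, so I'll release it gently and lift away.

Call:
carry_out:
  commands:
    - {"tx":0,"ty":0,"tz":-0.0005,"rx":0,"ry":0,"rz":0,"jaw":0.15}
    - {"tx":0,"ty":0,"tz":-0.0005,"rx":0,"ry":0,"rz":0,"jaw":0.3}
    - {"tx":0,"ty":0,"tz":-0.0005,"rx":0,"ry":0,"rz":0,"jaw":0.4}
    - {"tx":0,"ty":0,"tz":-0.0005,"rx":0,"ry":0,"rz":0,"jaw":0.6}
    - {"tx":0,"ty":0,"tz":-0.0005,"rx":0,"ry":0,"rz":0,"jaw":0.8}
    - {"tx":0,"ty":0,"tz":-0.0005,"rx":0,"ry":0,"rz":0,"jaw":0.8}
    - {"tx":0,"ty":0,"tz":-0.02,"rx":0,"ry":0,"rz":0,"jaw":0.8}
    - {"tx":0,"ty":0,"tz":-0.05,"rx":0,"ry":0,"rz":0,"jaw":0.8}
    - {"tx":0,"ty":0,"tz":-0.09,"rx":0,"ry":0,"rz":0,"jaw":0.8}
    - {"tx":0,"ty":0,"tz":-0.13,"rx":0,"ry":0,"rz":0,"jaw":0.8}
    - {"tx":0,"ty":0,"tz":-0.15,"rx":0,"ry":0,"rz":0,"jaw":0.8}
    - {"tx":0,"ty":0,"tz":-0.15,"rx":0,"ry":0,"rz":0,"jaw":0.8}

```text
time: 15.12
position: [0.4565, 0.3345, 0.201]
tool_rot: [1.331, 2.843, 0.003]
ft_force: [-0.6, 0.1, -0.8]
grip_width: 0.801
```

```bash
python3 -c "
from h import *
plan([.454,.335,.2],39.8)
cv2.imwrite('pics/w10.png',get_image('wrist')[:,:,::-1]);np.savez('w10c.npz',**camera_info('wrist'))
cv2.imwrite('pics/s10.png',get_image('scene')[:,:,::-1])"
```

```text
t [ 0.002  -0.0016  0.001 ] r [0.0027 0.001  0.0002] pos [0.4565 0.3345 0.201 ] F [-0.62  0.06 -0.84] w 0.801 time 15.125
```

View pics/w10.png

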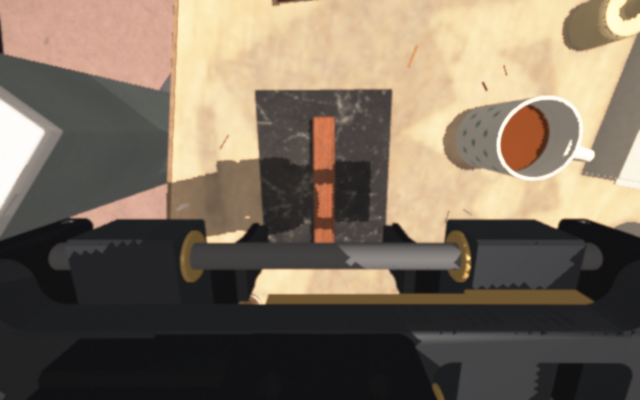

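View pics/s10.png

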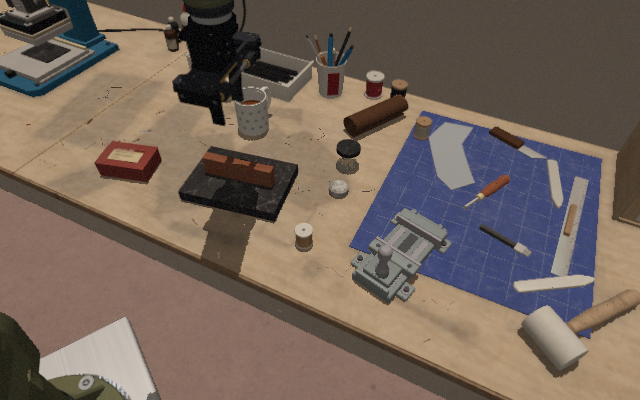

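The block stands centred on the slab, with the jaw open and the bystanders where they were. One numeric check before handing in.

```bash
python3 -c "
from h import *
c=dict(np.load('w10c.npz'));st=ctrl.get_state();M=Rot.from_rotvec(st['tool_rot']).as_matrix();p=st['position']
f=lambda q,z:(M.T@(onz(c,q,z)-p)).round(4)
for q in [(255.5,89.5),(392,89.5)]: print('slab',f(q,.026))
for q in [(312.5,116),(335.5,116),(313.5,180),(334,180)]: print('block',f(q,.072))
T=cv2.imread('pics/s10.png').astype(int);A=cv2.imread('pics/scene0.png').astype(int)
d=np.abs(T-A).max(2)
for n,(x,y) in dict(spool=(304,236),anvil=(339,188),jar=(348,155)).items(): print(n,(d[y-14:y+14,x-14:x+14]>50).mean().round(3))
"
```

```text
slab [ 0.1075 -0.0757  0.1725]
slab [0.1075 0.0758 0.1723]
block [ 0.0775 -0.0108  0.1264]
block [0.0775 0.0117 0.1264]
block [ 0.0139 -0.0105  0.1264]
block [0.014  0.0108 0.1264]
spool 0.0
anvil 0.0
jar 0.0
```

```bash
python3 -c "
from bench import ctrl
print(ctrl.close_job())"
```

```text
the job is handed in; nothing more can be done
None
```

I pulled the vise's jaw back about 45 mm by its knob, lifted the block out, and set it down in the middle of the slab. It stands on its long narrow edge, lengthways. I lowered it in small steps of about 1 mm until it touched at about 8 N, then released it and raised the gripper clear, and handed the job in at about 15 s of the 48 s.

**Last checks:**
- **Block:** in the wrist view it is within about 1 mm of the slab's middle in both directions, and its length is parallel to the slab's within about 1 degree.
- **Jaw:** the jaw gap measured about 66 mm once the jaw was back, against 67 mm when fully open. The last scene picture still shows it open.
- **Bystanders:** the spool, anvil and jar show no change from the first picture.

**What disagreed:**
- **Refused move:** one call was refused for missing keys in its rows. Nothing moved, and I sent it again in full.
- **Block position:** my readings of the block's position in the vise differed by 2–5 mm between views, which the open gripper had room for.

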